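# Comb the scattered rods tight against the glue-up fence

## Robot

A 6-joint arm with a two-finger parallel gripper is mounted at the origin on the work surface. World frame = base frame: x ahead of the robot, y to its left, z up, the work surface at z = 0. Lengths are in m, angles in rad, forces in N, time in s.
With the tool pointing down it reaches from about 0.35 to 0.85 m from the base axis. Payload 8.1 kg.
Tool frame: the origin (TCP) lies at the very end of the fingers, on their centre line; the grasp point (between the pads) lies robot.hold_point_z behind it (robot.hold_point_z is the distance from the TCP to the grasp point, in m); z points along the fingers, y is the direction in which the jaws open and shut (so a half turn about z gives the same grasp; the last joint's range is limited). The gripper opens to 93 mm and grips with 3 to 60 N. Pads are 15 mm wide; open, the fingers measure 128 mm over their backs; the gripper's body (75 mm by 188 mm) begins 65 mm behind the grasp point.
Start: joints at [1.139, 0.13, 1.488, -0, 1.523, -0.085], TCP at [0.204, 0.564, 0.219] pointing down, gripper open.
Joint ranges: [-2.96, 2.96], [-0.89, 2.26], [0.02, 2.5], [-1.34, 4.48], [0, 2.73], [-2.66, 2.66]. Speed limits (rad/s): [2.39, 2.39, 2.79, 3.14, 3.14, 3.14].

## Interface

Orientations are given as a rotation vector (axis times angle).
In Python, from plant import robot, cams gives the robot as it stands. The module is installed in compiled form; this text tells all that it offers.
- The arm moves only by the tool step_arm, never from a script. Its argument "deltas" is a list of rows, each an object with "offset": the shift along the tool's x, y, z in cm, a list of three; "roll": the turn about the tool's z in rad. In form: [{"offset": [x, y, z], "roll": roll}, ...]. A call has 1 to 12 rows; each row shifts and turns the commanded pose from where the row before left it, along the tool's axes as they then stand; what a row does not reach is not made up. A row lasts 1/8 s, in which the tool goes at most 62.5 mm and 10.7 degrees, less where a joint would pass 70% of its speed; a pose out of reach is approached as far as the arm can. A call with a gripper value outside its range is refused whole. "fingers" is the finger opening in cm, from 0 to 9.3, set as the call begins (left out, the last holds). The fingers move at their own pace and stop on an object; "grip_force" is the grip in N (left out, the last holds). Time passes only in rows, so rows that do not move let the fingers close. It gives the time, the measured TCP pose, the force and the opening at its end, in the units of the state.
- robot.read_state(): the state, without advancing time (a new reading comes with each control period).
- cams.read_camera(name): name is "scene" or "side" or "wrist"; returns a dict with "pixels" (420x560x3 uint8, red, green, blue), "fx", "fy", "cx", "cy" (pixels), "extrinsics" (4x4, takes a point from world to camera coordinates). Camera axes: x right, y down, z forward; pixel columns grow to the right and rows downward; lengths in m; the calibration is good to about 2 mm. The wrist camera is an equidistant fisheye: a pixel r from the principal point sees the ray r / f radians off the axis. A picture is of the moment at which its call begins. There is no depth.
- robot.close_job(): hands the job in, once; it reports no verdict.
Trained networks look in a picture, given as the dict that the camera call returned (one of the last four; its "shot" number tells which), for a name from the list of things; names that differ only in an ending like _2 or _b are one class to them, and where a whole thing is asked for, a point or a joint stands for the part that bears it (a point fixed in the world has none). Each returns a list of dicts, best first, with "score" (0 to 1); they miss things now and then, are a little off and sometimes report something else, mostly with a low value. They report only what shows in the picture. A call takes as long as a camera call.
- cams.boxes_of(picture, thing): "xy" ([column, row] in pixels, amid what is visible of it).
- cams.silhouettes(picture, thing): "mask" (420x560 bool, what is visible of it) and "xy" ([column, row] in pixels, amid what is visible of it).
- cams.pinpoint(picture, thing): "xy" ([column, row] in pixels: a listed point, or the origin of a listed thing).
The state is a dict: "t": time; "q": joint angles; "dq": joint speeds; "joint_torque": joint torques, N m; "tool_pos": TCP position; "orientation": TCP orientation; "force": force on the tool from outside, world axes, zero at the start; "wrist_torque": the same for the moment, N m; "opening": finger opening in m.
Only numpy, scipy, OpenCV 4.12 (cv2) and the standard library are available. Lean on these libraries where they do the work, as an engineer would, in place of code of your own. Each camera call takes 0.05 s, during which the arm holds its last target. There are 200 camera calls.

## Task

Take the rake out of its trough and, with its teeth, comb the six scattered rods along the two lanes of the glue-up jig until both rows lie flat, parallel and without gaps against the cork fence; feel for the fence, press both rows snug there together for half a second, gently, with about 10 N in all and never over 10 N on one row or 25 N on the jig. Then stand the rake back in its trough, teeth down, and let go, leaving the rows as they are; never touch the rods with the gripper, and leave the other things on the bench alone.

Things in the scene. Friction and masses are not known exactly. Their poses are not given: they have to be found in the camera images.
- rake_grip (a point): Centre of the rake's orange upright grip block: 22 mm thick along the rake's x (squeeze it across this, firmly, 60 N or more), 44 mm wide along y, 50 mm high. The point is on the rake's middle axis, 75 mm above the tooth tips, 23 mm below the block's top. The blue bar under the block has its top 48 mm and its underside 30 mm above the tooth tips.
- rake: The rake; origin midway between its tooth tips, z up. 212 mm wide along y, 98 mm high, about 180 g, symmetric front to back. Eight steel teeth 30 mm long, 10 mm wide (y), 16 mm deep (x) under the bar, in two banks of four, each 15 to 101 mm either side of the middle: the jig's rib passes between the banks.
- trough_floor (a point): Centre of the inner floor, 6 mm above the bench, of the fixed wooden trough: inside 220 x 24 mm, 30 mm deep, walls 6 mm, long along its x. The rake starts standing in it on its tooth tips, the rake's y along the trough's x. It is left or right of the jig; the caddy is on the other side.
- jig: Glue-up jig, fixed: white floor 8 mm thick, open at its near end (jig x = -112 mm). Jig x is the way to push, z up; origin on the bench. At its far end a straight cork fence, 20 mm high, stands across it (along y), clamped wherever the last job left it: its face at x = 100 to 155 mm; its setting is not measured. The rake fits behind all rods with its middle at x = -75 mm.
- jig_lanes (a point): Point on the jig's floor at its middle, 8 mm above the bench, axes as the jig's. A rib 10 mm wide, 12 mm high along x at y = 0 and side walls 14 mm high make two lanes, y from 5 to 109 mm either side. A rod touching the fence cannot go on; rods slide freely before (under 1 N). Snug: about 10 N in all on the two rows (7 to 14); over 10 N on one row crushes the cork.
- rod1: Dark hardwood rod, loose, square 12 x 12 mm, 80 mm long along its y, 14 g; this point is its centre, 6 mm above the floor it lies on. Starts askew by up to 32 degrees from the jig's y, in the lane on the +y side of the jig, nearest the fence.
- rod2: Dark hardwood rod, loose, square 12 x 12 mm, 80 mm long along its y, 14 g; this point is its centre, 6 mm above the floor it lies on. Starts askew by up to 32 degrees from the jig's y, in the lane on the +y side of the jig, in the middle.
- rod3: Dark hardwood rod, loose, square 12 x 12 mm, 80 mm long along its y, 14 g; this point is its centre, 6 mm above the floor it lies on. Starts askew by up to 32 degrees from the jig's y, in the lane on the +y side of the jig, farthest from the fence.
- rod4: Dark hardwood rod, loose, square 12 x 12 mm, 80 mm long along its y, 14 g; this point is its centre, 6 mm above the floor it lies on. Starts askew by up to 32 degrees from the jig's y, in the lane on the -y side of the jig, nearest the fence.
- rod5: Dark hardwood rod, loose, square 12 x 12 mm, 80 mm long along its y, 14 g; this point is its centre, 6 mm above the floor it lies on. Starts askew by up to 32 degrees from the jig's y, in the lane on the -y side of the jig, in the middle.
- rod6: Dark hardwood rod, loose, square 12 x 12 mm, 80 mm long along its y, 14 g; this point is its centre, 6 mm above the floor it lies on. Starts askew by up to 32 degrees from the jig's y, in the lane on the -y side of the jig, farthest from the fence.
- glue: Bystander, to be left alone: white glue bottle with a yellow cap, 56 mm across, 170 mm tall; origin at the centre of its underside or in its middle.
- screwdriver: Bystander, to be left alone: screwdriver lying on the bench; origin at the centre of its underside or in its middle.
- block: Bystander, to be left alone: pine block 160 x 60 x 50 mm; origin at the centre of its underside or in its middle.
- mallet: Bystander, to be left alone: hammer lying on the bench; origin at the centre of its underside or in its middle.
- offcut: Bystander, to be left alone: wooden offcut 100 x 35 x 25 mm lying in the caddy; origin at the centre of its underside or in its middle.
- tape: Bystander, to be left alone: yellow roll of tape 44 mm across, 20 mm high, in the caddy; origin at the centre of its underside or in its middle.
- caddy: Plywood caddy of offcuts, fixed, 232 x 72 x 40 mm, not part of the job; origin under its centre.

How it is judged:
On the way, in this order (a step that is already met when the one before it is completed fails the run):
1. the rake is lifted clear of its trough (z of rake in the frame of trough_floor above 0.035 m), for 0.1 s.
2. the two rows are straight, level and without gaps, and the rake presses each of them (1.5 N or more) against the fence (contact force between rake and rod3 above 1.5 N and contact force between rake and rod6 above 1.5 N and x of rod2 in the frame of rod1 between -0.0155 and -0.009 m and x of rod3 in the frame of rod1 between -0.027 and -0.02 m and x of each of rod1, rod4 in the frame of jig above 0.088 m and z of each of rod1, rod2, rod3, rod4, rod5, rod6 in the frame of jig below 0.018 m and angle between the y axis of each of rod1, rod2, rod3, rod4, rod5, rod6 and the y axis of jig, either way round below 0.06 rad and x of rod5 in the frame of rod4 between -0.0155 and -0.009 m and x of rod6 in the frame of rod4 between -0.027 and -0.02 m and x of rod4 in the frame of rod1 between -0.004 and 0.004 m), for 0.3 s.
At the end, for the whole second after the job is handed in: Both rows rest at the fence: rods flat, parallel to the jig's y within 0.06 rad, the gaps in a row at most 3 mm in all, the two rows level within 4 mm; the rake upright (0.2 rad) in its trough, its foot within 14 mm of the centre of the trough's floor (x of rod2 in the frame of rod1 between -0.0155 and -0.009 m and x of rod3 in the frame of rod1 between -0.027 and -0.02 m and x of each of rod1, rod4 in the frame of jig above 0.088 m and z of each of rod1, rod2, rod3, rod4, rod5, rod6 in the frame of jig below 0.018 m and angle between the y axis of each of rod1, rod2, rod3, rod4, rod5, rod6 and the y axis of jig, either way round below 0.06 rad and x of rod5 in the frame of rod4 between -0.0155 and -0.009 m and x of rod6 in the frame of rod4 between -0.027 and -0.02 m and x of rod4 in the frame of rod1 between -0.004 and 0.004 m and distance between rake and trough_floor below 0.014 m and angle between rake_grip's own z axis and vertical below 0.2 rad); the robot touches nothing.
It fails at once if the gripper or arm touches a rod (contact force between any of the fingers, the arm and rod1 above 0.3 N or contact force between any of the fingers, the arm and rod2 above 0.3 N or contact force between any of the fingers, the arm and rod3 above 0.3 N or contact force between any of the fingers, the arm and rod4 above 0.3 N or contact force between any of the fingers, the arm and rod5 above 0.3 N or contact force between any of the fingers, the arm and rod6 above 0.3 N).
It fails at once if a row is pressed with more than 10 N (contact force between rake and rod1 above 10 N or contact force between rake and rod2 above 10 N or contact force between rake and rod3 above 10 N or contact force between rake and rod4 above 10 N or contact force between rake and rod5 above 10 N or contact force between rake and rod6 above 10 N).
It fails at once if the rake presses on the jig floor, rib or walls with more than 25 N (contact force between rake and jig above 25 N).
It fails at once if a bystander is moved more than 15 mm (distance of any of glue, screwdriver, block, mallet, offcut, tape from where it was at the start of the episode above 0.015 m).
It also fails if it takes over 64 s, if anything falls off the work surface, if the arm or the gripper's body presses on something with over 40 N, if the wrist force passes 120 N, or if a joint passes its speed limit or range.

## Working session

There is one attempt and no reset: what is moved stays moved. The work goes in short steps, Python scripts to look and compute and a tool call to move; the robot and the scene stay as the last step left them, time stands still between calls to the robot, and variables do not carry over. Pictures are saved under pics/ and viewed, about 8 in all and at most 12, crops included, and the job is handed in when it is done.

Besides the shell and the picture viewer there is one more tool, called after ">>>" by a JSON object that holds its "name" and its "arguments". step_arm: Moves the arm, as the interface text tells. Its arguments: {"type":"object","properties":{"deltas":{"type":"array"},"fingers":{"type":"number"},"grip_force":{"type":"number"}},"required":["deltas"]}

```bash
mkdir -p pics
cat > h.py <<'E'
import numpy as np, cv2
from scipy.spatial.transform import Rotation as R
from plant import robot, cams
def ray(p,xy,fish=False):
    E=np.array(p["extrinsics"]); u=(np.array(xy,float)-[p["cx"],p["cy"]])/[p["fx"],p["fy"]]
    if fish:
        r=np.linalg.norm(u); d=np.r_[u/max(r,1e-9)*np.sin(r),np.cos(r)]
    else: d=np.r_[u,1]
    Rm=E[:3,:3]; return -Rm.T@E[:3,3], Rm.T@d
def onz(p,xy,z,fish=False):
    o,d=ray(p,xy,fish); return o+d*(z-o[2])/d[2]
def tri(rs):
    A=np.zeros((3,3));b=np.zeros(3)
    for o,d in rs:
        d=d/np.linalg.norm(d);P=np.eye(3)-np.outer(d,d);A+=P;b+=P@o
    x=np.linalg.solve(A,b); return x,[np.linalg.norm(np.cross(x-o,d/np.linalg.norm(d))) for o,d in rs]
def save(p,n): cv2.imwrite("pics/"+n,cv2.cvtColor(np.array(p["pixels"]),cv2.COLOR_RGB2BGR))
E
python3 - <<'E'
from h import *
s=robot.read_state();print(s, robot.hold_point_z)
ps={n:cams.read_camera(n) for n in("scene","side","wrist")}
for n,p in ps.items(): save(p,n+"0.png")
cv2.imwrite("pics/both.png",cv2.resize(np.hstack([cv2.imread("pics/scene0.png"),cv2.imread("pics/side0.png")]),(0,0),fx=.71,fy=.71))
for t in ["rake_grip","rake","trough_floor","jig","jig_lanes","rod1","rod2","rod3","rod4","rod5","rod6","caddy","glue","block"]:
    out=[]
    for n,p in ps.items():
        r=cams.pinpoint(p,t)
        out.append((n,[(np.round(x["xy"]).tolist(),round(x["score"],2)) for x in r[:3]]))
    print(t,out)
    rs=[ray(ps[n],cams.pinpoint(ps[n],t)[0]["xy"]) for n in("scene","side") if cams.pinpoint(ps[n],t)]
    if len(rs)==2: print("   ",*[np.round(x,4) for x in tri(rs)])
E
```

```text
{'t': 0.0, 'q': array([ 1.13859281e+00,  1.31165127e-01,  1.48925898e+00, -6.39856336e-07,
        1.52299680e+00, -8.53802447e-02]), 'dq': array([ 0.00131026, -0.00048123,  0.00044535,  0.00014068,  0.0007466 ,
        0.00222792]), 'joint_torque': array([ 4.63032757e-04, -5.59858561e+01, -4.91757596e+01,  7.67517183e-02,
        3.57718708e-02, -1.52463886e-04]), 'tool_pos': array([0.20367883, 0.5637734 , 0.21759623]), 'orientation': array([-5.41981504e-01, -3.09401311e+00,  2.77602428e-03]), 'force': array([-0.6937608 , -0.36704091,  0.22564655]), 'wrist_torque': array([ 0.01042532, -0.02500792,  0.02638781]), 'opening': 0.0928335855205454} 0.0188
rake_grip [('scene', [([412.0, 232.0], 0.97)]), ('side', [([230.0, 148.0], 0.62)]), ('wrist', [])]
    [0.503  0.324  0.0904] [0.0021 0.0021]
rake [('scene', [([405.0, 254.0], 0.84)]), ('side', [([228.0, 168.0], 0.89)]), ('wrist', [([214.0, 394.0], 0.85)])]
    [0.4907 0.3249 0.0076] [0.0055 0.0055]
trough_floor [('scene', [([405.0, 253.0], 0.94)]), ('side', [([230.0, 167.0], 0.85), ([258.0, 240.0], 0.37)]), ('wrist', [([213.0, 390.0], 0
[... 1539 characters left out ...]
 229.0], 0.69), ([282.0, 217.0], 0.66), ([255.0, 221.0], 0.61)]), ('side', [([275.0, 236.0], 0.61), ([286.0, 240.0], 0.59), ([259.0, 239.0], 0.56)]), ('wrist', [])]
    [ 0.5638  0.0119 -0.0242] [0.0383 0.0383]
caddy [('scene', [([206.0, 184.0], 0.96), ([162.0, 232.0], 0.63)]), ('side', [([270.0, 321.0], 0.86)]), ('wrist', [])]
    [ 0.509  -0.3286 -0.0027] [0.0014 0.0014]
glue [('scene', [([364.0, 319.0], 0.68)]), ('side', [([277.0, 211.0], 0.64), ([295.0, 169.0], 0.6), ([283.0, 238.0], 0.33)]), ('wrist', [])]
    [ 0.6413  0.271  -0.1528] [0.0198 0.0198]
block [('scene', [([444.0, 311.0], 0.95)]), ('side', [([259.0, 147.0], 0.95)]), ('wrist', [])]
    [0.6267 0.4528 0.0076] [0.0047 0.0047]
```

View pics/both.png

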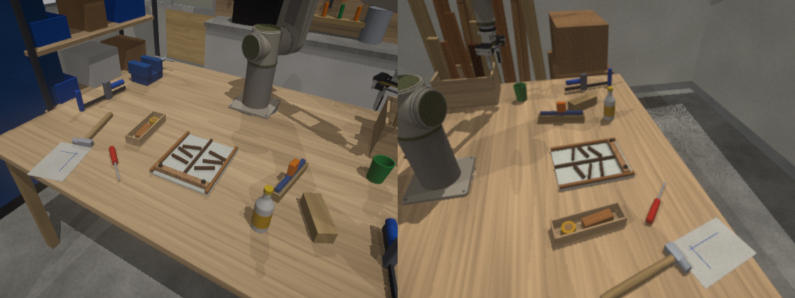

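View pics/wrist0.png

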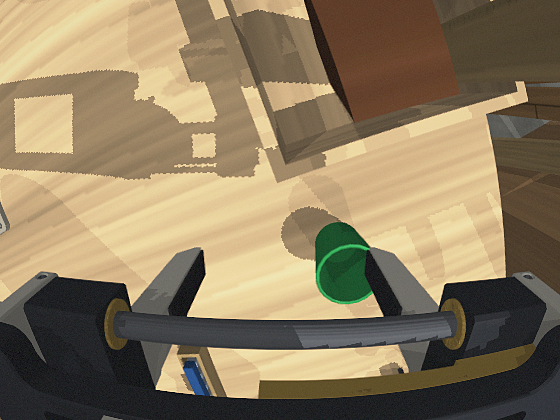

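```bash
cat >> h.py <<'E'
def plan(pos,yaw=None):
    "total offset (cm, tool axes now) and roll to put TCP at pos, tool y at heading yaw"
    s=robot.read_state(); M=R.from_rotvec(s["orientation"]).as_matrix()
    off=M.T@(np.array(pos)-s["tool_pos"])*100
    h=np.arctan2(M[1,1],M[0,1]); out=dict(off=np.round(off,2).tolist(),heading=round(h,4),t=s["t"],tool=np.round(s["tool_pos"],4).tolist(),tilt=np.round(M[:,2],4).tolist())
    if yaw is not None:
        d=(yaw-h+np.pi/2)%np.pi-np.pi/2; out["roll"]=round(-d,4)
    return out
E
python3 - <<'E'
from h import *
p=cams.read_camera("wrist");E=np.array(p["extrinsics"]);print(-E[:3,:3].T@E[:3,3],E[:3,:3].round(3),p["fx"],p["cx"],p["cy"])
print(plan([.46,.26,.36]))
ps={n:cams.read_camera(n) for n in("scene","side")}
for t in["rake","glue","block","caddy","trough_floor"]:
    for n,p in ps.items():
        for m in cams.silhouettes(p,t)[:1]:
            ys,xs=np.nonzero(m["mask"]);
            pts=np.c_[xs,ys].astype(np.float32);r=cv2.boxPoints(cv2.minAreaRect(pts))
            bot=[xs[ys==ys.max()].mean(),ys.max()]
            print(t,n,round(m["score"],2),len(xs),r.round().tolist(),"base z0:",onz(p,bot,0).round(3))
E
```

```text
[0.12645763 0.59137155 0.38527084] [[ 0.34   0.94   0.001]
 [ 0.899 -0.326  0.291]
 [ 0.274 -0.098 -0.957]] 325.19226210127806 284.5812210823179 210.63900875205462
{'off': [-34.43, -19.91, -14.13], 'heading': np.float64(1.224), 't': 5.1, 'tool': [0.2039, 0.5643, 0.2186], 'tilt': [0.0, -0.0, -1.0]}
rake scene 0.92 719 [[379.0, 263.0], [419.0, 217.0], [432.0, 228.0], [392.0, 274.0]] base z0: [0.573 0.313 0.   ]
rake side 0.55 575 [[201.0, 143.0], [260.0, 143.0], [260.0, 162.0], [201.0, 162.0]] base z0: [0.477 0.39  0.   ]
block scene 0.46 5576 [[208.0, 244.0], [236.0, 170.0], [336.0, 207.0], [308.0, 282.0]] base z0: [0.712 0.102 0.   ]
block side 0.75 761 [[236.0, 142.0], [276.0, 126.0], [283.0, 145.0], [243.0, 161.0]] base z0: [0.562 0.418 0.   ]
caddy scene 0.84 1178 [[172.0, 195.0], [218.0, 148.0], [237.0, 167.0], [190.0, 213.0]] base z0: [ 0.621 -0.281  0.   ]
caddy side 0.47 2269 [[284.0, 417.0], [385.0, 337.0], [416.0, 376.0], [314.0, 456.0]] base z0: [ 0.517 -0.549  0.   ]
trough_floor scene 0.56 523 [[380.0, 277.0], [430.0, 226.0], [440.0, 236.0], [390.0, 287.0]] base z0: [0.614 0.321 0.   ]
trough_floor side 0.63 634 [[197.0, 160.0], [261.0, 160.0], [261.0, 173.0], [197.0, 173.0]] base z0: [0.396 0.329 0.   ]
```

>>> {"name": "step_arm", "arguments": {"deltas": [{"offset":[-3.5,-2,-2]},{"offset":[-4.4,-2.5,-2]},{"offset":[-4.4,-2.5,-2]},{"offset":[-4.4,-2.5,-2]},{"offset":[-4.4,-2.5,-2]},{"offset":[-4.4,-2.5,-2]},{"offset":[-4.4,-2.5,-2]},{"offset":[-4.4,-2.5,0]},{"offset":[0,0,0],"roll":-0.17},{"offset":[0,0,0],"roll":-0.17},{"offset":[0,0,0]}], "fingers": 9.3, "grip_force": 60}}

```text
schema error: expected keys offset, roll
```

Run:
```python
from h import *
p=cams.read_camera("wrist");save(p,"w1.png")
import pickle;pickle.dump(p,open("w1.pkl","wb"))
for t,z in [("rake_grip",.081),("trough_floor",.006),("jig",0),("jig_lanes",.008),("glue",0.085)]:
    for x in cams.pinpoint(p,t)[:1]: print(t,x["xy"],round(x["score"],2),onz(p,x["xy"],z,True).round(4))
print(plan([.5,.32,.2],np.pi/2))
```

```text
trough_floor [210.8, 390.2] 0.64 [0.4949 0.3239 0.006 ]
{'off': [-36.15, -12.91, 1.86], 'heading': np.float64(1.224), 't': 6.0, 'tool': [0.2039, 0.5643, 0.2186], 'tilt': [-0.0, -0.0, -1.0], 'roll': np.float64(-0.3468)}
```

View pics/w1.png

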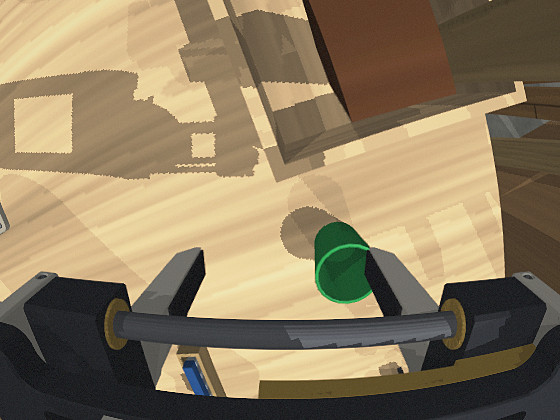

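The call was refused because every row needs both keys. The arm has not moved, and the picture is unchanged: cup at (345,265), trough at the lower left (195,375).

>>> {"name": "step_arm", "arguments": {"deltas": [{"offset":[-3.5,-2,-2],"roll":0},{"offset":[-4.4,-2.5,-2],"roll":0},{"offset":[-4.4,-2.5,-2],"roll":0},{"offset":[-4.4,-2.5,-2],"roll":0},{"offset":[-4.4,-2.5,-2],"roll":0},{"offset":[-4.4,-2.5,-2],"roll":0},{"offset":[-4.4,-2.5,-2],"roll":0},{"offset":[-4.4,-2.5,0],"roll":0},{"offset":[0,0,0],"roll":-0.17},{"offset":[0,0,0],"roll":-0.17},{"offset":[0,0,0],"roll":0}], "fingers": 9.3, "grip_force": 60}}

```text
t: 7.38
tool_pos: [0.4603, 0.2641, 0.3587]
orientation: [0.013, 3.142, 0.0]
force: [0.2, 0.1, -0.2]
opening: 0.0929
```

Run:
```python
from h import *
p=cams.read_camera("wrist");save(p,"w2.png")
import pickle;pickle.dump(p,open("w2.pkl","wb"))
for t,z in [("rake_grip",.081),("trough_floor",.006),("jig",0),("jig_lanes",.008),("glue",0.085)]:
    for x in cams.pinpoint(p,t)[:1]: print(t,x["xy"],round(x["score"],2),onz(p,x["xy"],z,True).round(4))
print(plan([.5,.32,.2],np.pi/2))
```

```text
rake_grip [328.9, 201.7] 0.74 [0.5008 0.3269 0.081 ]
trough_floor [321.4, 186.6] 0.68 [0.4957 0.3244 0.006 ]
jig [127.7, 213.2] 0.72 [ 0.5405 -0.0246  0.    ]
jig_lanes [125.1, 214.4] 0.68 [ 0.5403 -0.0262  0.008 ]
glue [97.9, 208.7] 0.72 [ 0.5064 -0.0331  0.085 ]
{'off': [-3.94, 5.58, 15.87], 'heading': np.float64(1.5627), 't': 7.675, 'tool': [0.4601, 0.2645, 0.3587], 'tilt': [0.0001, -0.0, -1.0], 'roll': np.float64(-0.0081)}
```

View pics/w2.png

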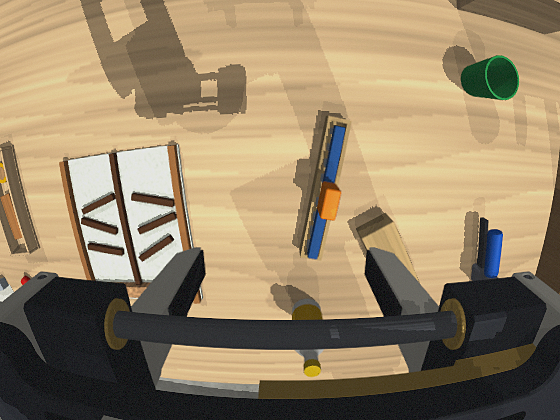

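Run:
```python
from h import *
import pickle;p=pickle.load(open("w2.pkl","rb"))
im=np.array(p["pixels"]);hsv=cv2.cvtColor(im,cv2.COLOR_RGB2HSV)
def fit(m,z):
    n,l,st,c=cv2.connectedComponentsWithStats(m.astype(np.uint8))
    ys,xs=np.nonzero(m); P=np.array([onz(p,q,z,True)[:2] for q in zip(xs,ys)])
    (c,wh,a)=cv2.minAreaRect(P.astype(np.float32)*1000); return np.round(c,1),np.round(wh,1),round(a,1),len(xs)
H,S,V=[hsv[...,i].astype(int) for i in range(3)]
yy,xx=np.mgrid[:420,:560]
reg=(xx>290)&(xx<360)&(yy>100)&(yy<270)
print("blue",fit((H>100)&(H<130)&(S>120)&(V>40)&reg,.054))
print("orange",fit((H<15)&(S>170)&(V>150)&reg,.104))
for nm,pts,z in [("left wall",[(66,158),(95,283)],.02),("rib",[(112,152),(135,283)],.02),("right",[(178,145),(190,250)],.02),("near edge",[(70,158),(176,147)],.008),("glue cap",[(312,368)],.165),("block",[(378,207),(355,228),(400,222)],.05),("gluebody",[(302,300)],0.06),("barends",[(338,125),(313,257)],.054)]:
    print(nm,[onz(p,q,z,True)[:2].round(4).tolist() for q in pts])
# dark brown rod/rib lines
```

```text
blue (array([497.5, 324.8]), array([ 17.6, 210. ]), 79.4, 1107)
orange (array([498.1, 325.7]), array([20.4, 42.6]), 80.1, 86)
left wall [[0.4276, -0.1364], [0.6823, -0.1229]]
rib [[0.4245, -0.031], [0.6751, -0.0255]]
right [[0.4204, 0.0935], [0.6025, 0.0978]]
near edge [[0.4295, -0.1358], [0.4246, 0.0857]]
glue cap [[0.7356, 0.3028]]
block [[0.5184, 0.41], [0.5527, 0.3746], [0.5439, 0.4499]]
gluebody [[0.6773, 0.2915]]
barends [[0.393, 0.342], [0.5997, 0.3084]]
```

>>> {"name": "step_arm", "arguments": {"deltas": [{"offset":[-1.3,2.04,4],"roll":0},{"offset":[-1.3,2.04,4],"roll":0},{"offset":[-1.2,2.04,4],"roll":0},{"offset":[0,0,3],"roll":0.17},{"offset":[0,0,3],"roll":0},{"offset":[0,0,0],"roll":0},{"offset":[0,0,0],"roll":0}]}}

```text
t: 8.55
tool_pos: [0.4991, 0.3256, 0.1801]
orientation: [0.277, 3.128, 0.001]
force: [-0.1, -0.5, 0.6]
opening: 0.0933
```

Run:
```python
from h import *
p=cams.read_camera("wrist");save(p,"w3.png")
for x in cams.pinpoint(p,"rake_grip")[:1]: print(x["xy"],x["score"],onz(p,x["xy"],.081,True).round(4))
im=np.array(p["pixels"]);H,S,V=[cv2.cvtColor(im,cv2.COLOR_RGB2HSV)[...,i].astype(int) for i in range(3)]
m=(H<15)&(S>170)&(V>150)
n,l,st,c=cv2.connectedComponentsWithStats(m.astype(np.uint8));k=1+st[1:,4].argmax();ys,xs=np.nonzero(l==k)
P=np.array([onz(p,q,.104,True)[:2] for q in zip(xs,ys)]);print(cv2.minAreaRect((P*1000).astype(np.float32)),len(xs))
print(plan([.4985,.3255,.064],1.393))
```

```text
[284.2, 212.9] 0.58 [0.4999 0.3247 0.081 ]
((507.8581848144531, 314.1881408691406), (1.6146842241287231, 18.83588409423828), 79.18021392822266) 54
{'off': [0.14, -0.07, 11.69], 'heading': np.float64(1.3939), 't': 8.65, 'tool': [0.4996, 0.3258, 0.1809], 'tilt': [0.0028, 0.0015, -1.0], 'roll': np.float64(0.0009)}
```

View pics/w3.png

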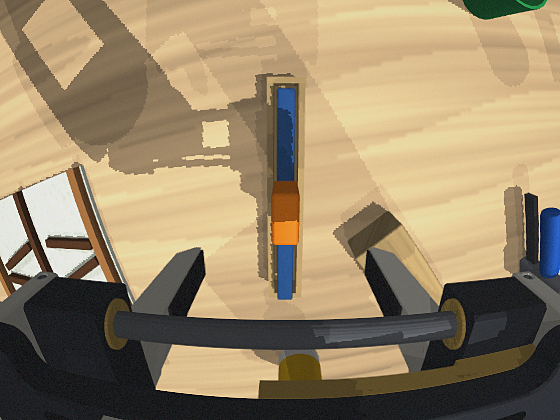

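The rake stands vertical in the picture at column 286, with the grip block's top at (285,233), centred between the fingers. I'm going down to grip it.

>>> {"name": "step_arm", "arguments": {"deltas": [{"offset":[0,0,3],"roll":0},{"offset":[0,0,3],"roll":0},{"offset":[0,0,3],"roll":0},{"offset":[0,0,1.6],"roll":0},{"offset":[0,0,1],"roll":0},{"offset":[0,0,0],"roll":0},{"offset":[0,0,0],"roll":0}]}}

```text
t: 9.52
tool_pos: [0.4995, 0.3257, 0.064]
orientation: [0.277, 3.128, 0.002]
force: [-0.6, 0.4, -0.1]
opening: 0.0929
```

>>> {"name": "step_arm", "arguments": {"deltas": [{"offset":[0,0,0],"roll":0},{"offset":[0,0,0],"roll":0},{"offset":[0,0,0],"roll":0},{"offset":[0,0,0],"roll":0},{"offset":[0,0,0],"roll":0},{"offset":[0,0,0],"roll":0},{"offset":[0,0,0],"roll":0},{"offset":[0,0,0],"roll":0}], "fingers": 0, "grip_force": 60}}

```text
t: 10.52
tool_pos: [0.4986, 0.3253, 0.0626]
orientation: [-0.277, -3.129, 0.0]
force: [0.2, 0.2, 0.2]
opening: 0.0218
```

>>> {"name": "step_arm", "arguments": {"deltas": [{"offset":[0,0,-1],"roll":0},{"offset":[0,0,-2],"roll":0},{"offset":[0,0,-3],"roll":0},{"offset":[0,0,-3],"roll":0},{"offset":[0,0,-3],"roll":0},{"offset":[0.3,-4.1,0],"roll":0},{"offset":[0.3,-4.1,0],"roll":0},{"offset":[0.3,-4.1,0],"roll":0},{"offset":[0.3,-4.1,0],"roll":0},{"offset":[0.2,-4.2,0],"roll":0}]}}

```text
t: 11.78
tool_pos: [0.4486, 0.1239, 0.1845]
orientation: [0.277, 3.127, 0.001]
force: [0.6, -1.2, -0.9]
opening: 0.0217
```

>>> {"name": "step_arm", "arguments": {"deltas": [{"offset":[0,0,0],"roll":0.171},{"offset":[0,0,0],"roll":0.171},{"offset":[0,0,0],"roll":0.171},{"offset":[0,0,0],"roll":0.171},{"offset":[0,0,0],"roll":0.171},{"offset":[0,0,0],"roll":0.171},{"offset":[0,0,0],"roll":0.171},{"offset":[0,0,0],"roll":0.17},{"offset":[0,0,0],"roll":0},{"offset":[0,0,0],"roll":0}]}}

```text
t: 13.02
tool_pos: [0.4489, 0.125, 0.1835]
orientation: [2.186, 2.255, 0.001]
force: [-0.7, 0.4, -1.4]
opening: 0.0217
```

Run:
```python
from h import *
import pickle
p=cams.read_camera("wrist");save(p,"w4.png")
pickle.dump(p,open("w4.pkl","wb"))
for t,z in [("rake_grip",.2),("jig",0),("jig_lanes",.008)]:
    for x in cams.pinpoint(p,t)[:1]: print(t,x["xy"],round(x["score"],2),onz(p,x["xy"],z,True).round(4))
s=robot.read_state();print(s["force"])
print(plan([.4655,-.0265,.12],.026))
```

```text
rake_grip [287.1, 277.8] 0.74 [0.4494 0.1237 0.2   ]
[-0.11339496  0.25484303 -1.84688705]
{'off': [-15.19, 1.26, 6.28], 'heading': np.float64(0.0285), 't': 13.225, 'tool': [0.4486, 0.1249, 0.1828], 'tilt': [0.0001, 0.0, -1.0], 'roll': np.float64(0.0025)}
```

View pics/w4.png

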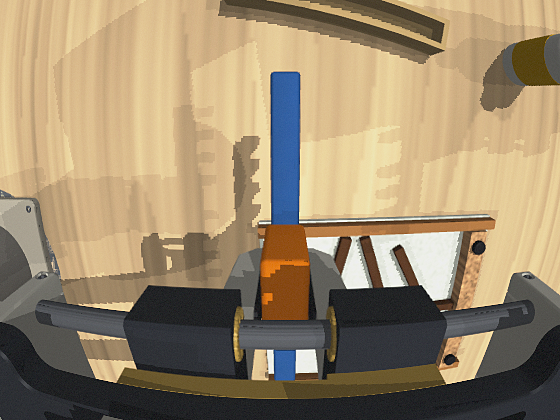

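Run:
```python
from h import *
import pickle
p=pickle.load(open("w2.pkl","rb"))
# ortho rectify at z
def ortho(p,z,x0,x1,y0,y1,res=.0005):
    X,Y=np.meshgrid(np.arange(x0,x1,res),np.arange(y0,y1,res),indexing="ij")
    E=np.array(p["extrinsics"]);P=np.stack([X,Y,0*X+z],-1)@E[:3,:3].T+E[:3,3]
    rho=np.hypot(P[...,0],P[...,1]);th=np.arctan2(rho,P[...,2])
    u=p["cx"]+p["fx"]*th*P[...,0]/rho;v=p["cy"]+p["fy"]*th*P[...,1]/rho
    return cv2.remap(np.array(p["pixels"]),u.astype(np.float32),v.astype(np.float32),cv2.INTER_LINEAR)
x0,y0=.41,-.16
o=ortho(p,.008,x0,.72,y0,.12)
hsv=cv2.cvtColor(o,cv2.COLOR_RGB2HSV).astype(int);w=(hsv[...,1]<45)&(hsv[...,2]>120)
rows=range(60,340,4);L=[]
for r in rows:
    ys=np.nonzero(w[r])[0]*.0005+y0
    if len(ys)<20: continue
    a=ys[ys<-.028];b=ys[ys>-.02]
    L.append((x0+r*.0005,a.min() if len(a) else np.nan,a.max() if len(a) else np.nan,b.min() if len(b) else np.nan,b.max() if len(b) else np.nan))
L=np.array(L)
for k in range(1,5):
    x,y=L[:,0],L[:,k];g=~np.isnan(y);x,y=x[g],y[g]
    for _ in range(6):
        c=np.polyfit(x,y,1);r=y-np.polyval(c,x);g=abs(r)<max(.0012,1.2*np.median(abs(r)));x,y=x[g],y[g]
    print(k,len(x),"slope",c[0].round(4),"y@.54",np.polyval(c,.54).round(4),"y@.465",np.polyval(c,.465).round(4),r.std().round(5))
# near edge
N=[]
for cidx in range(0,o.shape[1],4):
    xs=np.nonzero(w[:,cidx])[0]
    if len(xs)>40: N.append((y0+cidx*.0005,x0+xs.min()*.0005))
N=np.array(N);x,y=N.T
for _ in range(6):
    c=np.polyfit(x,y,1);r=y-np.polyval(c,x);g=abs(r)<max(.0012,1.2*np.median(abs(r)));x,y=x[g],y[g]
print("near",len(x),c[0].round(4),"x at y=-.026",np.polyval(c,-.026).round(4))
p=pickle.load(open("w4.pkl","rb"))
for nm,q,z in [("wall outer",[(262,227),(494,217)],.022),("fence face",[(463,235),(440,307)],.028),("bolts",[(479,247),(450,360)],.03)]:
    print(nm,[onz(p,a,z,True)[:2].round(4).tolist() for a in q])
a=cv2.cvtColor(o,cv2.COLOR_RGB2BGR);b=cv2.cvtColor(ortho(p,.02,x0,.72,y0,.12),cv2.COLOR_RGB2BGR)
cv2.imwrite("pics/o.png",cv2.resize(np.hstack([a,b]),(0,0),fx=.7,fy=.7))
```

```text
1 70 slope 0.0534 y@.54 -0.1374 y@.465 -0.1414 0.0004
2 45 slope 0.0564 y@.54 -0.0405 y@.465 -0.0448 0.00035
3 70 slope -0.0 y@.54 -0.02 y@.465 -0.02 0.0
4 67 slope 0.0606 y@.54 0.0965 y@.465 0.0919 0.00035
near 41 -0.0503 x at y=-.026 0.4261
wall outer [[0.4251, 0.0872], [0.7084, 0.1059]]
fence face [[0.6613, 0.0843], [0.6532, -0.0158]]
bolts [[0.6884, 0.0693], [0.6993, -0.1138]]
```

View pics/o.png

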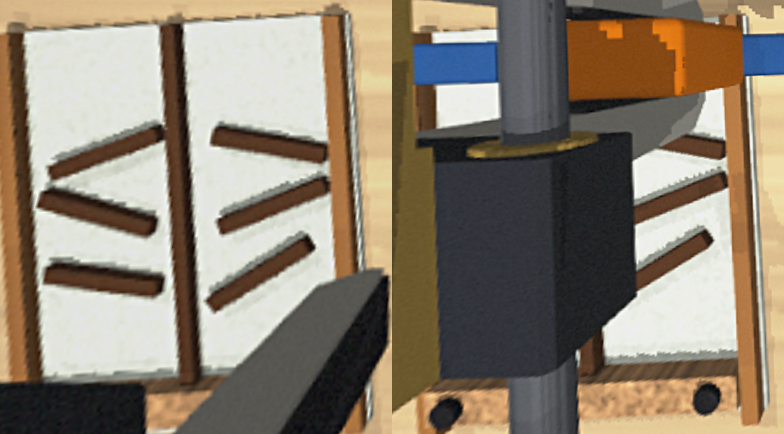

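>>> {"name": "step_arm", "arguments": {"deltas": [{"offset":[-4,0.25,0],"roll":0},{"offset":[-4,0.25,1],"roll":0},{"offset":[-4,0.25,2],"roll":0},{"offset":[-3.7,0.25,2],"roll":0},{"offset":[0,0,2],"roll":-0.026},{"offset":[0,0,1.5],"roll":0},{"offset":[0,0,0],"roll":0},{"offset":[0,0,0],"roll":0}]}}

```text
t: 14.22
tool_pos: [0.4633, -0.0314, 0.0983]
orientation: [2.16, 2.28, 0.001]
force: [-0.2, -0.2, -0.8]
opening: 0.0218
```

Run:
```python
from h import *
import pickle
p=cams.read_camera("wrist");save(p,"w5.png")
q=cams.read_camera("scene");save(q,"s5.png")
E=np.array(q["extrinsics"]);c=E[:3,:3]@np.array([.5,-.02,.05])+E[:3,3];u=int(q["cx"]+q["fx"]*c[0]/c[2]);v=int(q["cy"]+q["fy"]*c[1]/c[2])
a=cv2.imread("pics/w5.png")[60:420,60:500];b=cv2.imread("pics/s5.png")[v-45:v+45,u-60:u+50]
b=cv2.resize(b,(440,360));b=b[:,:340];cv2.imwrite("pics/v5.png",np.hstack([a,b]))
print(plan([.463,-.032,.067],.054));s=robot.read_state();print(s["force"],s["wrist_torque"])
```

```text
{'off': [-0.05, -0.07, 3.17], 'heading': np.float64(0.0537), 't': 14.325, 'tool': [0.4636, -0.0315, 0.0987], 'tilt': [0.0016, -0.0003, -1.0], 'roll': np.float64(-0.0003)}
[ 0.18034808  0.06293311 -1.44346094] [-0.04335937  0.06899505  0.01710922]
```

View pics/v5.png

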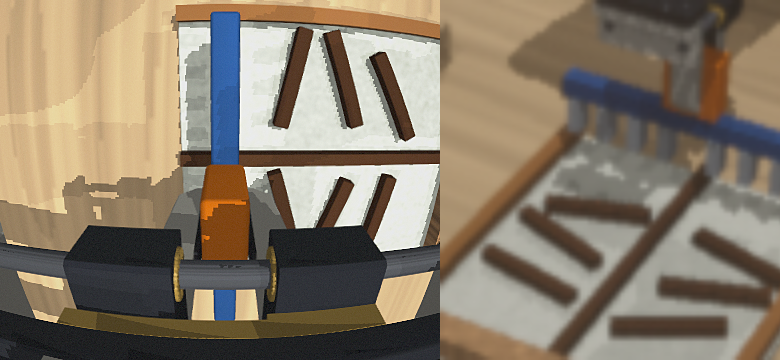

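Run:
```python
from h import *
p=cams.read_camera("wrist")
for nm,q,z in [("bar end",(285,72),.09),("wall inner top edge",(285,84),.022),("rib +y edge",(340,212),.02),("rib -y edge",(340,225),.02),("near floor edge",(241,100),.008),("near floor edge",(243,222),.008),("bar L",(271,120),.09),("bar L",(271,210),.09),("wall 1",(250,81),.022),("wall2",(480,96),.022)]:
    print(nm,onz(p,q,z,True)[:2].round(4))
```

```text
bar end [0.4575 0.0725]
wall inner top edge [0.4577 0.0724]
rib +y edge [ 0.5068 -0.0239]
rib -y edge [ 0.5079 -0.0348]
near floor edge [0.424  0.0597]
near floor edge [ 0.4284 -0.0406]
bar L [0.4514 0.0462]
bar L [ 0.4537 -0.0039]
wall 1 [0.4319 0.0736]
wall2 [0.6197 0.0838]
```

>>> {"name": "step_arm", "arguments": {"deltas": [{"offset":[0,0,1],"roll":0},{"offset":[0,0,1],"roll":0},{"offset":[0,0,0.7],"roll":0},{"offset":[0,0,0.4],"roll":0},{"offset":[0,0,0],"roll":0},{"offset":[0,0,0],"roll":0}]}}

```text
t: 15.12
tool_pos: [0.4631, -0.0318, 0.0669]
orientation: [2.162, 2.279, 0.0]
force: [-0.6, -0.9, -1.4]
opening: 0.0217
```

Run:
```python
from h import *
for i in range(3):
    s=robot.read_state();print(s["tool_pos"],s["force"].round(2),s["wrist_torque"].round(3))
```

```text
[ 0.46309893 -0.03180959  0.06691878] [-0.61 -0.86 -1.43] [-0.011  0.043  0.002]
[ 0.46309893 -0.03180959  0.06691878] [-0.61 -0.86 -1.43] [-0.011  0.043  0.002]
[ 0.46309893 -0.03180959  0.06691878] [-0.61 -0.86 -1.43] [-0.011  0.043  0.002]
```

>>> {"name": "step_arm", "arguments": {"deltas": [{"offset":[0,0.3,0],"roll":0},{"offset":[0,0.4,0],"roll":0},{"offset":[0,0.5,0],"roll":0},{"offset":[0,0.5,0],"roll":0},{"offset":[0,0.5,0],"roll":0},{"offset":[0,0.5,0],"roll":0},{"offset":[0,0.5,0],"roll":0},{"offset":[0,0.5,0],"roll":0},{"offset":[0,0.5,0],"roll":0},{"offset":[0,0.5,0],"roll":0},{"offset":[0,0.5,0],"roll":0},{"offset":[0,0.5,0],"roll":0}]}}

```text
t: 16.62
tool_pos: [0.5201, -0.0287, 0.0666]
orientation: [-2.162, -2.28, 0.0]
force: [0.7, 0.2, -2.1]
opening: 0.0218
```

>>> {"name": "step_arm", "arguments": {"deltas": [{"offset":[0,0.5,0],"roll":0},{"offset":[0,0.5,0],"roll":0},{"offset":[0,0.5,0],"roll":0},{"offset":[0,0.5,0],"roll":0},{"offset":[0,0.5,0],"roll":0},{"offset":[0,0.5,0],"roll":0},{"offset":[0,0.5,0],"roll":0},{"offset":[0,0.5,0],"roll":0},{"offset":[0,0.5,0],"roll":0},{"offset":[0,0.5,0],"roll":0},{"offset":[0,0.5,0],"roll":0},{"offset":[0,0.5,0],"roll":0}]}}

```text
t: 18.12
tool_pos: [0.58, -0.0255, 0.0666]
orientation: [-2.162, -2.279, 0.0]
force: [-0.9, 0.4, -0.3]
opening: 0.0215
```

Run:
```python
from h import *
p=cams.read_camera("wrist");save(p,"w6.png")
q=cams.read_camera("scene");save(q,"s6.png")
E=np.array(q["extrinsics"]);c=E[:3,:3]@np.array([.6,-.02,.02])+E[:3,3];u=int(q["cx"]+q["fx"]*c[0]/c[2]);v=int(q["cy"]+q["fy"]*c[1]/c[2])
a=cv2.imread("pics/w6.png")[60:420,60:500];b=cv2.imread("pics/s6.png")[v-45:v+45,u-45:u+45]
b=cv2.resize(b,(360,360));cv2.imwrite("pics/v6.png",np.hstack([a,b]))
s=robot.read_state();print(plan([.463,-.032,.067],.054));print(s["force"],s["wrist_torque"])
```

```text
{'off': [-0.03, -11.75, -0.03], 'heading': np.float64(0.0531), 't': 18.225, 'tool': [0.5803, -0.0255, 0.0668], 'tilt': [0.0006, -0.0, -1.0], 'roll': np.float64(-0.0009)}
[-1.0633168  -0.47082978 -1.2081304 ] [-0.05064922  0.04712147 -0.01236786]
```

View pics/v6.png

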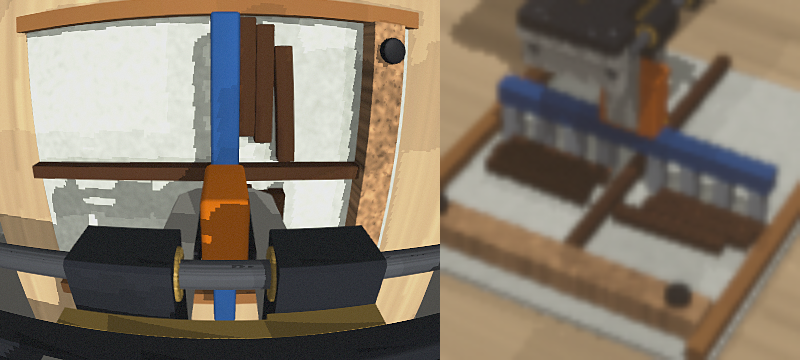

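Run:
```python
from h import *
p=cams.read_camera("wrist")
o=np.array([.538,-.028]);u=np.array([np.cos(.054),np.sin(.054)])
for nm,q,z in [("fence top",(433,90),.028),("fence top",(430,140),.028),("fence base",(423,140),.008),("rod front top",(353,120),.02)]:
    w=onz(p,q,z,True)[:2];print(nm,w.round(4),"jigx",((w-o)@u).round(4))
print("rake jigx",((robot.read_state()["tool_pos"][:2]-o)@u).round(4))
```

```text
fence top [0.6725 0.0817] jigx 0.1402
fence top [0.6735 0.0477] jigx 0.1394
fence base [0.6773 0.0463] jigx 0.1431
rod front top [0.6203 0.0551] jigx 0.0867
rake jigx 0.0421
```

>>> {"name": "step_arm", "arguments": {"deltas": [{"offset":[0,0.4,0],"roll":0},{"offset":[0,0.5,0],"roll":0},{"offset":[0,0.5,0],"roll":0},{"offset":[0,0.5,0],"roll":0},{"offset":[0,0.5,0],"roll":0},{"offset":[0,0.5,0],"roll":0},{"offset":[0,0.5,0],"roll":0},{"offset":[0,0.5,0],"roll":0},{"offset":[0,0.3,0],"roll":0},{"offset":[0,0.2,0],"roll":0},{"offset":[0,0,0],"roll":0}]}}

```text
t: 19.65
tool_pos: [0.6238, -0.0232, 0.0666]
orientation: [2.162, 2.279, 0.0]
force: [0.6, -0.9, -0.1]
opening: 0.0216
```

Run:
```python
from h import *
s=robot.read_state();o=np.array([.538,-.028]);u=np.array([np.cos(.054),np.sin(.054)])
print("rake jigx",((s["tool_pos"][:2]-o)@u).round(4),s["force"].round(2),s["wrist_torque"].round(3),s["t"])
```

```text
rake jigx 0.086 [ 0.56 -0.89 -0.09] [-0.014  0.115 -0.025] 19.65
```

>>> {"name": "step_arm", "arguments": {"deltas": [{"offset":[0,0.1,0],"roll":0},{"offset":[0,0.1,0],"roll":0},{"offset":[0,0.1,0],"roll":0},{"offset":[0,0.1,0],"roll":0},{"offset":[0,0.05,0],"roll":0},{"offset":[0,0,0],"roll":0}]}}

```text
t: 20.4
tool_pos: [0.6282, -0.023, 0.0666]
orientation: [2.162, 2.279, 0.0]
force: [0.2, 0.4, -1.3]
opening: 0.0219
```

>>> {"name": "step_arm", "arguments": {"deltas": [{"offset":[0,0.05,0],"roll":0},{"offset":[0,0.05,0],"roll":0},{"offset":[0,0,0],"roll":0}]}}

```text
t: 20.78
tool_pos: [0.6292, -0.0229, 0.0667]
orientation: [2.162, 2.279, 0.0]
force: [-0.2, 0.2, -1.0]
opening: 0.0216
```

>>> {"name": "step_arm", "arguments": {"deltas": [{"offset":[0,0.05,0],"roll":0},{"offset":[0,0.05,0],"roll":0},{"offset":[0,0,0],"roll":0}]}}

```text
t: 21.15
tool_pos: [0.6302, -0.0229, 0.0666]
orientation: [2.162, 2.279, 0.0]
force: [-0.1, -0.2, -0.8]
opening: 0.0215
```

>>> {"name": "step_arm", "arguments": {"deltas": [{"offset":[0,0.05,0],"roll":0},{"offset":[0,0,0],"roll":0}]}}

```text
t: 21.4
tool_pos: [0.6307, -0.0229, 0.0666]
orientation: [2.162, 2.279, 0.0]
force: [-1.2, -0.1, -1.6]
opening: 0.0218
```

>>> {"name": "step_arm", "arguments": {"deltas": [{"offset":[0,0.04,0],"roll":0},{"offset":[0,0,0],"roll":0}]}}

```text
t: 21.65
tool_pos: [0.6311, -0.0228, 0.0666]
orientation: [2.162, 2.279, 0.0]
force: [0.3, 0.7, -1.7]
opening: 0.0216
```

>>> {"name": "step_arm", "arguments": {"deltas": [{"offset":[0,0.04,0],"roll":0},{"offset":[0,0,0],"roll":0}]}}

```text
t: 21.9
tool_pos: [0.6314, -0.0228, 0.0666]
orientation: [2.162, 2.28, 0.0]
force: [0.0, 0.4, -0.7]
opening: 0.022
```

Run:
```python
from h import *
s=robot.read_state();print(s["tool_pos"].round(5),s["force"].round(2),s["wrist_torque"].round(3),s["t"])
```

```text
[ 0.63144 -0.02279  0.06662] [ 0.04  0.36 -0.67] [-0.028  0.158  0.02 ] 21.9
```

>>> {"name": "step_arm", "arguments": {"deltas": [{"offset":[0,0.05,0],"roll":0},{"offset":[0,0,0],"roll":0}]}}

```text
t: 22.15
tool_pos: [0.632, -0.0228, 0.0666]
orientation: [2.162, 2.279, 0.0]
force: [0.1, 0.8, -1.0]
opening: 0.0218
```

>>> {"name": "step_arm", "arguments": {"deltas": [{"offset":[0,0.05,0],"roll":0},{"offset":[0,0,0],"roll":0}]}}

```text
t: 22.4
tool_pos: [0.6325, -0.0228, 0.0667]
orientation: [2.162, 2.279, 0.0]
force: [-1.0, -0.0, -0.9]
opening: 0.0212
```

Run:
```python
from h import *
s=robot.read_state();print(s["tool_pos"].round(5),s["force"].round(2),s["wrist_torque"].round(3),s["t"])
```

```text
[ 0.63251 -0.02275  0.06666] [-1.01 -0.   -0.94] [-0.042  0.087 -0.023] 22.4
```

>>> {"name": "step_arm", "arguments": {"deltas": [{"offset":[0,0.05,0],"roll":0},{"offset":[0,0,0],"roll":0}]}}

```text
t: 22.65
tool_pos: [0.633, -0.0227, 0.0666]
orientation: [2.162, 2.279, 0.0]
force: [0.1, -0.2, -1.6]
opening: 0.022
```

>>> {"name": "step_arm", "arguments": {"deltas": [{"offset":[0,0.05,0],"roll":0},{"offset":[0,0,0],"roll":0}]}}

```text
t: 22.9
tool_pos: [0.6335, -0.0227, 0.0666]
orientation: [2.162, 2.279, 0.0]
force: [-0.5, 0.3, -1.7]
opening: 0.0216
```

Run:
```python
from h import *
s=robot.read_state();print(s["tool_pos"].round(5),s["force"].round(2),s["wrist_torque"].round(3),s["t"])
```

```text
[ 0.63348 -0.02268  0.06664] [-0.51  0.27 -1.72] [-0.035  0.121  0.023] 22.9
```

>>> {"name": "step_arm", "arguments": {"deltas": [{"offset":[0,0.05,0],"roll":0},{"offset":[0,0,0],"roll":0}]}}

```text
t: 23.15
tool_pos: [0.634, -0.0227, 0.0666]
orientation: [2.162, 2.28, 0.0]
force: [-0.0, -0.5, -2.0]
opening: 0.0217
```

>>> {"name": "step_arm", "arguments": {"deltas": [{"offset":[0,0.05,0],"roll":0},{"offset":[0,0,0],"roll":0}]}}

```text
t: 23.4
tool_pos: [0.6345, -0.0226, 0.0666]
orientation: [2.162, 2.279, 0.0]
force: [-0.2, 0.3, -1.4]
opening: 0.0218
```

Run:
```python
from h import *
s=robot.read_state();print(s["tool_pos"].round(5),s["force"].round(2),s["wrist_torque"].round(3),s["t"])
```

```text
[ 0.63449 -0.02265  0.06665] [-0.22  0.26 -1.37] [-0.09   0.091  0.064] 23.4
```

>>> {"name": "step_arm", "arguments": {"deltas": [{"offset":[0,0.05,0],"roll":0},{"offset":[0,0,0],"roll":0}]}}

```text
t: 23.65
tool_pos: [0.635, -0.0226, 0.0666]
orientation: [2.162, 2.279, 0.0]
force: [-1.0, -0.4, -2.3]
opening: 0.0215
```

>>> {"name": "step_arm", "arguments": {"deltas": [{"offset":[0,0.05,0],"roll":0},{"offset":[0,0,0],"roll":0}]}}

```text
t: 23.9
tool_pos: [0.6354, -0.0226, 0.0666]
orientation: [-2.162, -2.28, 0.0]
force: [-0.7, 0.1, -0.6]
opening: 0.0214
```

Run:
```python
from h import *
p=cams.read_camera("wrist");save(p,"w7.png")
s=robot.read_state();print(s["tool_pos"].round(5),s["force"].round(2),s["wrist_torque"].round(3),s["t"])
a=cv2.imread("pics/w7.png")[60:340,260:500];cv2.imwrite("pics/v7.png",cv2.resize(a,(0,0),fx=2,fy=2))
```

```text
[ 0.63533 -0.02262  0.06659] [-0.21  0.08 -0.75] [-0.064  0.276  0.125] 23.95
```

View pics/v7.png

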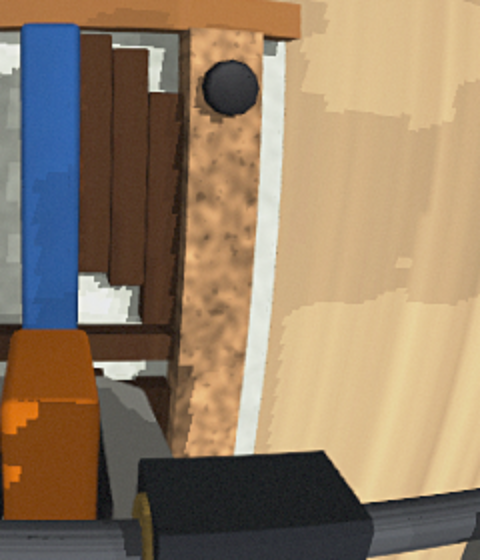

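>>> {"name": "step_arm", "arguments": {"deltas": [{"offset":[0,0.03,0],"roll":0},{"offset":[0,0,0],"roll":0}]}}

```text
t: 24.2
tool_pos: [0.6355, -0.0226, 0.0666]
orientation: [-2.161, -2.279, 0.001]
force: [-2.5, -0.6, 0.4]
opening: 0.0218
```

```bash
cat > r.py <<'E'
from h import *
s=robot.read_state();print(s["tool_pos"].round(5),s["orientation"].round(4),s["force"].round(2),s["wrist_torque"].round(3),s["t"])
E
python3 r.py
```

```text
[ 0.63547 -0.02261  0.0666 ] [-2.1615e+00 -2.2793e+00  7.0000e-04] [-2.51 -0.59  0.41] [-0.134  0.673  0.12 ] 24.2
```

>>> {"name": "step_arm", "arguments": {"deltas": [{"offset":[0,0.03,0],"roll":0},{"offset":[0,0,0],"roll":0}]}}

```text
t: 24.45
tool_pos: [0.6357, -0.0226, 0.0666]
orientation: [-2.161, -2.279, 0.001]
force: [-4.5, -1.3, 1.3]
opening: 0.0213
```

```bash
python3 r.py
```

```text
[ 0.63566 -0.02264  0.06655] [-2.1614e+00 -2.2793e+00  1.0000e-03] [-4.53 -1.31  1.32] [-0.261  1.046  0.137] 24.45
```

>>> {"name": "step_arm", "arguments": {"deltas": [{"offset":[0,0.04,0],"roll":0},{"offset":[0,0,0],"roll":0}]}}

```text
t: 24.7
tool_pos: [0.6358, -0.0227, 0.0665]
orientation: [-2.161, -2.279, 0.002]
force: [-6.1, -1.4, 1.7]
opening: 0.0217
```

```bash
python3 r.py
```

```text
[ 0.63584 -0.0227   0.06646] [-2.1611e+00 -2.2791e+00  1.7000e-03] [-6.14 -1.38  1.7 ] [-0.238  1.322  0.322] 24.7
```

>>> {"name": "step_arm", "arguments": {"deltas": [{"offset":[0,0,0],"roll":-0.005},{"offset":[0,0,0],"roll":0}]}}

```text
t: 24.95
tool_pos: [0.6359, -0.0227, 0.0664]
orientation: [-2.156, -2.284, 0.001]
force: [-4.6, -1.5, 1.4]
opening: 0.0215
```

```bash
python3 r.py
```

```text
[ 0.63588 -0.02267  0.0664 ] [-2.1557e+00 -2.2842e+00  1.4000e-03] [-4.62 -1.49  1.36] [-0.337  1.274  0.058] 24.95
```

>>> {"name": "step_arm", "arguments": {"deltas": [{"offset":[0,0.04,0],"roll":0},{"offset":[0,0,0],"roll":0}]}}

```text
t: 25.2
tool_pos: [0.636, -0.0226, 0.0664]
orientation: [-2.155, -2.284, 0.002]
force: [-6.8, -0.9, 2.7]
opening: 0.0217
```

```bash
python3 r.py
```

```text
[ 0.63596 -0.02264  0.06642] [-2.1554e+00 -2.2838e+00  2.2000e-03] [-6.79 -0.94  2.75] [-0.371  1.574  0.015] 25.2
```

>>> {"name": "step_arm", "arguments": {"deltas": [{"offset":[0,0.04,0],"roll":0},{"offset":[0,0,0],"roll":0}]}}

```text
t: 25.45
tool_pos: [0.636, -0.0227, 0.0664]
orientation: [-2.155, -2.283, 0.003]
force: [-8.0, -1.1, 3.9]
opening: 0.0218
```

```bash
python3 r.py
```

```text
[ 0.63603 -0.02267  0.06637] [-2.155  -2.2835  0.0031] [-8.02 -1.14  3.87] [-0.422  1.903  0.071] 25.45
```

>>> {"name": "step_arm", "arguments": {"deltas": [{"offset":[0,0.04,0],"roll":0},{"offset":[0,0,0],"roll":0},{"offset":[0,0,0],"roll":0},{"offset":[0,0,0],"roll":0},{"offset":[0,0,0],"roll":0},{"offset":[0,0,0],"roll":0}]}}

```text
t: 26.2
tool_pos: [0.6361, -0.0227, 0.0663]
orientation: [-2.155, -2.283, 0.004]
force: [-9.5, -2.0, 5.0]
opening: 0.0218
```

```bash
python3 r.py
python3 - <<'E'
from h import *
p=cams.read_camera("wrist");save(p,"w8.png")
a=cv2.imread("pics/w8.png")[60:340,260:500];cv2.imwrite("pics/v8.png",cv2.resize(a,(0,0),fx=2,fy=2))
E
python3 r.py
```

```text
[ 0.63606 -0.02266  0.06631] [-2.1547 -2.283   0.0039] [-9.53 -1.98  5.  ] [-0.391  2.296  0.009] 26.2
[ 0.63607 -0.02265  0.06636] [-2.1547 -2.283   0.0039] [-9.97 -1.27  4.79] [-0.464  2.261  0.021] 26.25
```

View pics/v8.png

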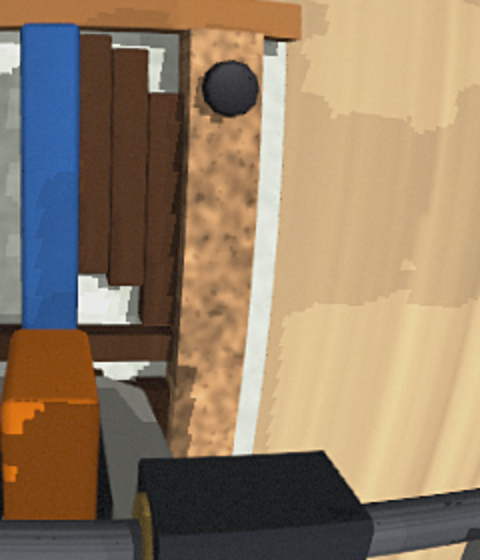

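>>> {"name": "step_arm", "arguments": {"deltas": [{"offset":[0,-0.1,0],"roll":0},{"offset":[0,-0.2,0],"roll":0},{"offset":[0,-0.4,0],"roll":0},{"offset":[0,-0.8,0],"roll":0},{"offset":[0,-1.5,0],"roll":0},{"offset":[0,-2,-0.5],"roll":0},{"offset":[0,-2,-2],"roll":0},{"offset":[0,-2,-3],"roll":0},{"offset":[0,-2,-3],"roll":0},{"offset":[0,0,-1],"roll":0},{"offset":[0,0,0],"roll":0},{"offset":[0,0,0],"roll":0}]}}

```text
t: 27.75
tool_pos: [0.5275, -0.0287, 0.1602]
orientation: [-2.155, -2.284, 0.002]
force: [0.6, -0.1, -1.4]
opening: 0.0219
```

Run:
```python
from h import *
import pickle
p=cams.read_camera("wrist");save(p,"w9.png")
qs=[]
for n in("scene","side"):
    q=cams.read_camera(n);pickle.dump(q,open(n+"9.pkl","wb"))
    E=np.array(q["extrinsics"]);K=np.array([[q["fx"],0,q["cx"]],[0,q["fy"],q["cy"]],[0,0,1]])
    # ortho at z=.02, axes jig: rows = jig x, cols= jig y
    o=np.array([.538,-.028]);c,s_=np.cos(.054),np.sin(.054)
    X,Y=np.meshgrid(np.arange(.05,.18,.0005),np.arange(-.125,.125,.0005),indexing="ij")
    P=np.stack([o[0]+c*X-s_*Y,o[1]+s_*X+c*Y,0*X+.02],-1)@E[:3,:3].T+E[:3,3];P=P@K.T
    m=cv2.remap(np.array(q["pixels"]),(P[...,0]/P[...,2]).astype(np.float32),(P[...,1]/P[...,2]).astype(np.float32),cv2.INTER_CUBIC)
    qs.append(cv2.resize(cv2.cvtColor(m,cv2.COLOR_RGB2BGR),(400,208)))
a=cv2.imread("pics/w9.png")[50:370,60:510]
b=np.vstack(qs);a=cv2.resize(a,(400,416));cv2.imwrite("pics/v9.png",np.hstack([a,b]))
s=robot.read_state();print(s["t"],s["force"].round(2),s["wrist_torque"].round(3))
print(plan([.45,.12,.185],.0))
```

```text
27.9 [-1.03 -0.47 -2.1 ] [-0.057  0.06   0.01 ]
{'off': [15.29, -6.86, -2.46], 'heading': np.float64(0.0581), 't': 27.9, 'tool': [0.5273, -0.0287, 0.1602], 'tilt': [-0.0023, 0.0004, -1.0], 'roll': np.float64(0.0581)}
```

View pics/v9.png

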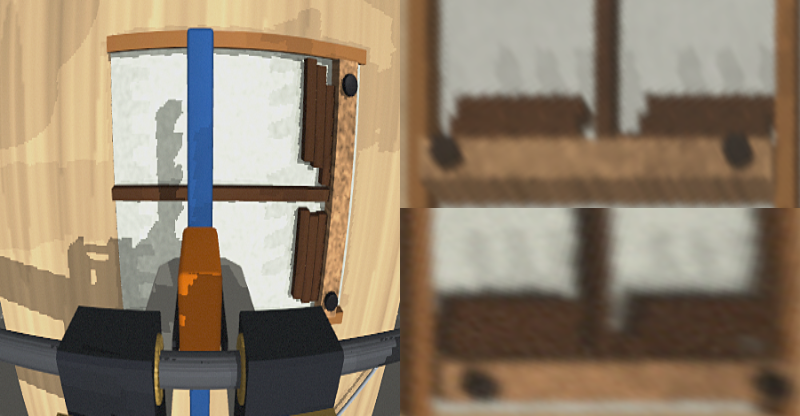

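Picture 12: both rows lie flush against the fence, three rods each, level with each other. I'm returning the rake now.

>>> {"name": "step_arm", "arguments": {"deltas": [{"offset":[3.5,-1.4,-1],"roll":0},{"offset":[4.6,-1.8,-1],"roll":0},{"offset":[4.6,-1.8,-0.5],"roll":0},{"offset":[4.6,-1.7,0],"roll":0},{"offset":[0,0,0],"roll":-0.167},{"offset":[0,0,0],"roll":-0.167},{"offset":[0,0,0],"roll":-0.167},{"offset":[0,0,0],"roll":-0.167},{"offset":[0,0,0],"roll":-0.167},{"offset":[0,0,0],"roll":-0.167},{"offset":[0,0,0],"roll":-0.167},{"offset":[0,0,0],"roll":-0.167}]}}

```text
t: 29.4
tool_pos: [0.4507, 0.14, 0.1859]
orientation: [-0.269, -3.129, 0.001]
force: [0.3, -0.5, -1.1]
opening: 0.0213
```

>>> {"name": "step_arm", "arguments": {"deltas": [{"offset":[0,0,0],"roll":0},{"offset":[0,0,0],"roll":0}]}}

```text
t: 29.65
tool_pos: [0.4508, 0.14, 0.1863]
orientation: [-0.283, -3.128, 0.0]
force: [-0.0, -0.1, -1.6]
opening: 0.0217
```

Run:
```python
from h import *
import pickle
p=cams.read_camera("wrist");save(p,"w10.png");pickle.dump(p,open("w10.pkl","wb"))
im=np.array(p["pixels"]);H,S,V=[cv2.cvtColor(im,cv2.COLOR_RGB2HSV)[...,i].astype(int) for i in range(3)]
for x in cams.pinpoint(p,"trough_floor")[:2]: print("floor",np.round(x["xy"]),round(x["score"],2),onz(p,x["xy"],.006,True).round(4))
for x in cams.pinpoint(p,"rake_grip")[:1]: print("grip",np.round(x["xy"]),round(x["score"],2),onz(p,x["xy"],.2,True).round(4))
for m in cams.silhouettes(p,"trough_floor")[:2]:
    ys,xs=np.nonzero(m["mask"]);P=np.array([onz(p,q,.036,True)[:2] for q in zip(xs,ys)])
    print("mask",round(m["score"],2),len(xs),xs.min(),xs.max(),ys.min(),ys.max(),cv2.minAreaRect((P*1000).astype(np.float32)))
m=(H>100)&(H<130)&(S>120)&(V>40);n,l,st,c=cv2.connectedComponentsWithStats(m.astype(np.uint8));
for k in 1+np.argsort(-st[1:,4])[:3]: print("blue",st[k],c[k])
print(plan([.4988,.3255,.185],1.394))
```

```text
floor [444. 202.] 0.6 [0.4981 0.3259 0.006 ]
grip [283. 280.] 0.92 [0.4533 0.1383 0.2   ]
mask 0.77 7635 419 478 103 298 ((496.3600769042969, 317.8175964355469), (56.3909912109375, 232.8842010498047), 80.17737579345703)
mask 0.39 2668 482 548 219 294 ((598.8054809570312, 433.5487365722656), (153.14730834960938, 77.10113525390625), 28.757312774658203)
blue [ 271   72   29  152 4240] [284.9004717  146.34740566]
blue [274 350  22  30 634] [284.30126183 364.20820189]
blue [285 320  16   1  16] [292.5 320. ]
{'off': [-1.43, 19.11, 0.15], 'heading': np.float64(1.3926), 't': 29.85, 'tool': [0.4508, 0.14, 0.1866], 'tilt': [-0.0001, -0.0, -1.0], 'roll': np.float64(-0.0014)}
```

>>> {"name": "step_arm", "arguments": {"deltas": [{"offset":[-0.29,3.82,0],"roll":0},{"offset":[-0.29,3.82,0],"roll":0},{"offset":[-0.29,3.82,0],"roll":0},{"offset":[-0.28,3.82,0],"roll":0},{"offset":[-0.28,3.83,0],"roll":-0.003},{"offset":[0,0,3],"roll":0},{"offset":[0,0,3],"roll":0},{"offset":[0,0,2.2],"roll":0},{"offset":[0,0,0],"roll":0},{"offset":[0,0,0],"roll":0}]}}

```text
t: 31.1
tool_pos: [0.4991, 0.3259, 0.1057]
orientation: [0.273, 3.129, 0.001]
force: [-0.3, 0.4, -1.4]
opening: 0.0223
```

Run:
```python
from h import *
p=cams.read_camera("wrist");save(p,"w11.png")
for x in cams.pinpoint(p,"trough_floor")[:1]: print("floor",np.round(x["xy"]),round(x["score"],2),onz(p,x["xy"],.006,True).round(4))
s=robot.read_state();print(s["force"].round(2),plan([.4988,.3255,.064],1.396))
def prof(im,r0,r1):
    m=np.array(im)[r0:r1].mean(0);return m
im=np.array(p["pixels"])
for r in (100,130,160):
    print(r,[tuple(int(v) for v in im[r-2:r+3,c].mean(0)) for c in range(256,318,3)])
```

```text
floor [284. 209.] 0.71 [0.4964 0.3258 0.006 ]
[-0.23  0.57 -0.95] {'off': [0.08, -0.08, 4.24], 'heading': np.float64(1.3967), 't': 31.2, 'tool': [0.4996, 0.3261, 0.1064], 'tilt': [0.0023, 0.0013, -1.0], 'roll': np.float64(0.0007)}
100 [(119, 101, 77), (125, 107, 82), (106, 91, 63), (108, 92, 66), (108, 92, 64), (25, 59, 107), (49, 92, 152), (50, 92, 153), (49, 91, 154), (48, 91, 154), (47, 92, 155), (51, 94, 157), (50, 94, 158), (52, 95, 160), (48, 91, 151), (88, 73, 44), (215, 182, 125), (208, 176, 121), (207, 175, 118), (235, 213, 159), (235, 213, 160)]
130 [(137, 117, 90), (138, 117, 91), (104, 89, 62), (106, 91, 65), (111, 94, 67), (31, 63, 106), (48, 92, 152), (49, 91, 152), (48, 90, 153), (47, 91, 154), (49, 90, 155), (48, 90, 154), (49, 91, 155), (52, 94, 157), (44, 86, 147), (80, 67, 43), (124, 104, 75), (120, 102, 72), (140, 117, 84), (240, 221, 169), (239, 219, 167)]
160 [(155, 132, 100), (146, 124, 95), (104, 89, 62), (105, 90, 63), (108, 92, 64), (32, 50, 80), (33, 56, 90), (31, 55, 89), (33, 56, 91), (43, 78, 128), (36, 67, 112), (36, 65, 109), (52, 95, 159), (50, 93, 157), (42, 86, 148), (79, 69, 47), (121, 103, 73), (121, 102, 72), (173, 144, 106), (231, 204, 153), (231, 205, 154)]
```

>>> {"name": "step_arm", "arguments": {"deltas": [{"offset":[0.04,-0.04,1],"roll":0},{"offset":[0.04,-0.03,1],"roll":0},{"offset":[0,0,0.8],"roll":0},{"offset":[0,0,0.6],"roll":0},{"offset":[0,0,0.4],"roll":0},{"offset":[0,0,0],"roll":0}]}}

```text
t: 31.95
tool_pos: [0.4975, 0.3249, 0.0663]
orientation: [-0.273, -3.129, 0.0]
force: [-0.5, 0.8, -1.6]
opening: 0.0216
```

```bash
python3 r.py
```

```text
[0.49747 0.32494 0.06626] [-2.7260e-01 -3.1292e+00  5.0000e-04] [-0.53  0.76 -1.63] [0.016 0.005 0.021] 31.95
```

In the trough with no side force. I'm lowering the last few millimetres until the tips touch the floor.

>>> {"name": "step_arm", "arguments": {"deltas": [{"offset":[0,0,0.15],"roll":0},{"offset":[0,0,0.1],"roll":0},{"offset":[0,0,0],"roll":0}]}}

```text
t: 32.33
tool_pos: [0.4977, 0.3251, 0.0642]
orientation: [0.273, 3.13, 0.0]
force: [-0.5, 0.1, -2.2]
opening: 0.0218
```

```bash
python3 r.py
```

```text
[0.49767 0.32505 0.06418] [2.7260e-01 3.1297e+00 1.0000e-04] [-0.49  0.08 -2.18] [-0.013  0.033  0.026] 32.325
```

>>> {"name": "step_arm", "arguments": {"deltas": [{"offset":[0,0,0.04],"roll":0},{"offset":[0,0,0],"roll":0}]}}

```text
t: 32.58
tool_pos: [0.4977, 0.325, 0.0637]
orientation: [0.273, 3.13, -0.0]
force: [0.6, 0.0, -1.3]
opening: 0.0215
```

```bash
python3 r.py
```

```text
[0.49767 0.32502 0.06374] [ 0.2727  3.1297 -0.    ] [ 0.63  0.03 -1.3 ] [-0.01   0.017  0.061] 32.575
```

>>> {"name": "step_arm", "arguments": {"deltas": [{"offset":[0,0,0.05],"roll":0},{"offset":[0,0,0.05],"roll":0},{"offset":[0,0,0],"roll":0}]}}

```text
t: 32.95
tool_pos: [0.4976, 0.325, 0.0626]
orientation: [-0.273, -3.13, 0.0]
force: [0.4, -0.1, -1.1]
opening: 0.0219
```

>>> {"name": "step_arm", "arguments": {"deltas": [{"offset":[0,0,0.05],"roll":0},{"offset":[0,0,0],"roll":0}]}}

```text
t: 33.2
tool_pos: [0.4977, 0.3251, 0.0626]
orientation: [0.273, 3.13, 0.0]
force: [-2.2, -1.5, 2.1]
opening: 0.0221
```

Fz rose from about -1 to +2 N, so the tips are on the floor. I'm letting go.

>>> {"name": "step_arm", "arguments": {"deltas": [{"offset":[0,0,0],"roll":0},{"offset":[0,0,0],"roll":0},{"offset":[0,0,0],"roll":0},{"offset":[0,0,0],"roll":0},{"offset":[0,0,0],"roll":0},{"offset":[0,0,0],"roll":0},{"offset":[0,0,0],"roll":0},{"offset":[0,0,0],"roll":0}], "fingers": 9.3}}

```text
t: 34.2
tool_pos: [0.4977, 0.325, 0.0622]
orientation: [-0.273, -3.13, -0.0]
force: [0.6, 0.2, -0.3]
opening: 0.092
```

>>> {"name": "step_arm", "arguments": {"deltas": [{"offset":[0,0,-1],"roll":0},{"offset":[0,0,-2],"roll":0},{"offset":[0,0,-4],"roll":0},{"offset":[0,0,-5],"roll":0},{"offset":[0,-2,-5],"roll":0},{"offset":[0,-4,-5],"roll":0},{"offset":[2,-4,-4],"roll":0},{"offset":[2,-4,0],"roll":0},{"offset":[2,0,0],"roll":0},{"offset":[0,0,0],"roll":0},{"offset":[0,0,0],"roll":0}]}}

```text
t: 35.58
tool_pos: [0.415, 0.1986, 0.322]
orientation: [0.272, 3.128, 0.001]
force: [-0.7, 0.1, -0.7]
opening: 0.093
```

Run:
```python
from h import *
import pickle
p=cams.read_camera("wrist");save(p,"w12.png");pickle.dump(p,open("w12.pkl","wb"))
im=np.array(p["pixels"]);H,S,V=[cv2.cvtColor(im,cv2.COLOR_RGB2HSV)[...,i].astype(int) for i in range(3)]
n,l,st,c=cv2.connectedComponentsWithStats(((H>100)&(H<130)&(S>120)&(V>40)).astype(np.uint8))
for k in 1+np.argsort(-st[1:,4])[:2]:
    ys,xs=np.nonzero(l==k);P=np.array([onz(p,q,.054,True)[:2] for q in zip(xs,ys)]);print("blue",st[k],cv2.minAreaRect((P*1000).astype(np.float32)))
for t,z in [("rake_grip",.081),("trough_floor",.006)]:
    for x in cams.pinpoint(p,t)[:1]: print(t,np.round(x["xy"]),round(x["score"],2),onz(p,x["xy"],z,True).round(4))
# rods: dark mask in jig frame at z=.02
o=np.array([.538,-.028]);c_,s_=np.cos(.054),np.sin(.054)
X,Y=np.meshgrid(np.arange(.06,.17,.0005),np.arange(-.115,.115,.0005),indexing="ij")
E=np.array(p["extrinsics"]);P=np.stack([o[0]+c_*X-s_*Y,o[1]+s_*X+c_*Y,0*X+.02],-1)@E[:3,:3].T+E[:3,3]
r=np.hypot(P[...,0],P[...,1]);th=np.arctan2(r,P[...,2])
o2=cv2.remap(im,(p["cx"]+p["fx"]*th*P[...,0]/r).astype(np.float32),(p["cy"]+p["fy"]*th*P[...,1]/r).astype(np.float32),cv2.INTER_LINEAR)
d=(o2.max(-1)<110).astype(np.uint8)
for y in (-.09,-.07,-.06,-.05,-.04,.04,.05,.06,.07,.09):
    col=d[:,int((y+.115)/.0005)];i=np.nonzero(col)[0];print(y,(.06+i.min()*.0005,.06+i.max()*.0005,len(i)) if len(i) else None)
s=robot.read_state();print(s["t"],s["tool_pos"],s["force"],s["opening"])
```

```text
blue [374 143  17  65 746] ((437.8704528808594, 332.9980773925781), (19.20742416381836, 92.0180435180664), 79.6331787109375)
blue [535 219  15  48 656] ((611.5342407226562, 653.9741821289062), (107.61009216308594, 38.95817565917969), 8.976409912109375)
rake_grip [390. 225.] 0.64 [0.5022 0.3304 0.081 ]
trough_floor [372. 205.] 0.85 [0.4938 0.3251 0.006 ]
-0.09 (np.float64(0.06), np.float64(0.16999999999999998), 221)
-0.07 (np.float64(0.06), np.float64(0.16999999999999998), 221)
-0.06 (np.float64(0.06), np.float64(0.16799999999999998), 217)
-0.05 (np.float64(0.06), np.float64(0.1635), 208)
-0.04 (np.float64(0.06), np.float64(0.16549999999999998), 212)
0.04 (np.float64(0.0975), np.float64(0.16999999999999998), 146)
0.05 (np.float64(0.098), np.float64(0.16999999999999998), 145)
0.06 (np.float64(0.0975), np.float64(0.16999999999999998), 146)
0.07 (np.float64(0.0975), np.float64(0.16999999999999998), 146)
0.09 (np.float64(0.0975), np.float64(0.16999999999999998), 146)
35.725 [0.41487791 0.19860264 0.32091542] [-0.30908519 -0.01532291 -0.55347382] 0.09288354609349764
```

```bash
python3 -c "
from plant import robot
print(robot.close_job())"
```

```text
the job is handed in; nothing more can be done
None
```

The rake combed both rows flush against the cork fence and now stands back in its trough, released. I handed the job in at about 36 s, with no verdict reported.

- **Pressing:** I felt the fence with the rake at about 97 to 98 mm in jig x. The +y row took load first, so I turned the rake slightly to even it out. I then held a total of about 9.5 to 10 N for 0.6 s. The wrist moment was close to zero, which suggests about 5 N on each row. The upward force on the tool also rose by roughly 6 N during the press, and I did not find out why; it stayed well below the 25 N limit.
- **Rows:** The picture taken after backing off showed both rows flush, parallel and level against the fence. After the release I measured the +y row again and its back edge was straight to within 0.5 mm. The -y row was hidden by a finger in that last picture, so it was not measured again; nothing had touched it since the earlier look.
- **Rake:** The tips met the trough floor at the original height and angle. Working from its visible end, I put its centre within about 3 mm of where it started. The networks' last two points (grip and trough floor) disagreed by about 1 cm, which I put down to the oblique view. I did not measure its tilt directly.
- **Bystanders:** I did not check them again at the end. I saw no contact with them during the run.
- **Refused move:** The first move call was refused for a missing key. Nothing moved, so the only cost was a little time and one picture.

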